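# Index the magneto turntable to the cone post

### The arm

A 7-joint arm with a two-finger parallel gripper is mounted at the origin on the work surface. World frame = base frame: x ahead of the robot, y to its left, z up, the work surface at z = 0. Lengths are in m, angles in rad, forces in N, time in s.
With the tool pointing down it reaches from about 0.425 to 0.925 m from the base axis. Payload 6.8 kg.
Tool frame: the origin (TCP) lies midway between the tips of the shut fingers; the grasp point (between the pads) lies 19 mm behind it; z points along the fingers, y is the direction in which the jaws open and shut (so a half turn about z gives the same grasp; the last joint's range is limited). The gripper opens to 85 mm and grips with 20 to 120 N. Pads are 22 mm wide; open, the fingers measure 114 mm over their backs; the gripper's body (76 mm by 85 mm) begins 54 mm behind the grasp point. The pads swing forward as they close: fully open they stand 13 mm farther back than shut.
Start: joints at [1.145, 0.477, 0.022, 1.555, -0.011, 1.109, -0.083], TCP at [0.211, -0.641, 0.231] pointing down, gripper open.
Joint ranges: [-2.96, 2.96], [-0.34, 2.1], [-1.41, 1.46], [0.24, 2.44], [-1.37, 4.51], [0.17, 1.92], [-2.96, 2.96]. Speed limits (rad/s): [2.39, 2.39, 3.14, 3.14, 3.14, 3.14, 3.14].

### API

Orientations are given as a unit quaternion [w, x, y, z].
In Python, from station import readout, eyes, ticket gives the robot as it stands. The module is installed in compiled form; this text tells all that it offers.
- The arm moves only by the shell command python3 -m crank 'ROWS' [FORCE]. ROWS is JSON, a list of rows, each an object of numbers: "jaw": the opening in per cent of the stroke, from 0 (shut) to 100 (fully open); "x", "y", "z": the shift along the tool's x, y, z in mm; "ax", "ay", "az": the turn, a rotation vector about the tool's x, y, z in degrees. In form: [{"jaw": .., "x": .., "y": .., "z": .., "ax": .., "ay": .., "az": ..}, ...]. A call has 1 to 12 rows; each row shifts and turns the commanded pose from where the row before left it, along the tool's axes as they then stand; what a row does not reach is not made up. A row lasts 1/8 s, in which the tool goes at most 62.5 mm and 10.7 degrees, less where a joint would pass 70% of its speed; a pose out of reach is approached as far as the arm can. A call with a gripper value outside its range is refused whole. The fingers move at their own pace and stop on an object; FORCE is the grip in N (left out, the last holds). Time passes only in rows, so rows that do not move let the fingers close. It gives the time, the measured TCP pose, the force and the opening at its end, in the units of the state.
- readout.get_obs(): the state, without advancing time (a new reading comes with each control period).
- eyes.read_camera(name): name is "side" or "top" or "wrist"; returns (picture, depth): 420x560x3 uint8, red, green, blue; 420x560 float32, m along the optical axis (not along the pixel's ray), 0 where there is no reading.
- eyes.calibration(name): a dict with "fx", "fy", "cx", "cy" (pixels), "k1" (the pictures are not rectified: a ray, as slopes to the right and down, at radius r is drawn at 1 + k1 r^2 times it, then the intrinsics apply), "R" (3x3) and "t" (3): a world point X has camera coordinates R X + t. Camera axes: x right, y down, z forward; pixel columns grow to the right and rows downward; lengths in m; the calibration is good to about 2 mm. A picture is of the moment at which its call begins: read the wrist's pose just before it. calibration takes no time and is no camera call; for the wrist camera it gives the pose at the moment of the call.
- ticket.hand_in(): hands the job in, once; it reports no verdict.
The state is a dict: "t": time; "q": joint angles; "joint_vel": joint speeds; "joint_torque": joint torques, N m; "eef_pos": TCP position; "tool_rot": TCP orientation; "contact_force": force on the tool from outside, world axes, zero at the start; "torque": the same for the moment, N m; "gripper_width": opening from 0.0 (shut) to 1.0 (fully open).
Only numpy, scipy, OpenCV 4.12 (cv2) and the standard library are available. Lean on these libraries where they do the work, as an engineer would, in place of code of your own. Each camera call takes 0.05 s, during which the arm holds its last target. There are 200 camera calls.

### The job

Turn the wooden turntable with the red magneto by gently pushing one side of its steel arm with a fingertip, until the arm points straight at the cone-shaped index post (not the square one), then leave it standing there. Push only: do not pinch or lean on the arm, do not touch the magneto, and leave the loose parts on the counter where they lie.

Things in the scene. Friction and masses are not known exactly. Their poses are not given: they have to be found in the camera images.
- turntable (a joint): turning angle (rad) of the wooden turntable about its vertical axis, counter-clockwise from above positive. It turns both ways with stops at -3 and +3, never needed. Its stiff bearing (about 0.2 N m, so 1.5 to 3 N at the arm) holds it where it is left. Zero has no meaning for the job: read the arm from the two points below
- table_centre (a point): point on the turntable's vertical axis, at half the height of the arm (about 80 mm above the counter). Turns with the turntable: its x axis runs along the arm, its z axis is up. The wooden disc has radius 95 mm, its top 55 mm above the counter; it stands on a steel foot of radius 85 mm. The red magneto bolted on the disc lies within 70 mm of the axis, its top 125 mm above the counter; it is not to be touched
- bar_tip (a point): centre of the arm's free end, 155 mm out from the axis, at half the arm's height. The arm is a dark steel flat bar on edge, 16 mm thick, reaching radially from 62 to 155 mm from the axis and from 57 to 102 mm above the counter; it sticks out 60 mm past the wooden disc, with nothing under that part but the counter. Turns with the turntable.
- cone_post_centre (a point): centre, at half height, of the cone-shaped index post: 51 mm tall, dark steel, round, 42 mm across at the foot and tapering to a point, fixed to the counter 185 mm from the turntable's axis; its centre lies 30 mm beyond the tip of an arm that points at it. It is lower than the arm. It is the mark to point at
- block_post_centre (a point): centre, at half height, of the other index post: dark steel, square, flat-topped, 36 x 36 mm, 51 mm tall, also fixed 185 mm from the axis. Not the one wanted. The two posts stand about 138 degrees apart and may change places; the arm starts between them
- gear: loose brass distributor gear lying flat, 72 mm across, 18 mm tall; origin at the centre of its underside. Leave alone
- file_holder: loose chrome point file holder lying down, about 136 mm long (57 mm to its -x, 79 mm to its +x side), 14 mm wide and tall; origin under its handle. Leave alone
- bushing: loose white porcelain bushing standing up, 38 mm across, 40 mm tall; origin at the centre of its underside. Leave alone
- cam_follower: loose blackened steel cam follower lying down, about 60 x 18 mm, 20 mm tall; origin under its block. Leave alone
Things that resemble listed ones, but are neither listed nor needed, are in the scene too. What is shaped like the part that bears cone_post_centre but green or orange is not meant.

How it is judged:
By the outcome, as a careful person would: the job done as asked, in the order asked, and still so for the second after the job is handed in, with the robot touching nothing.
It also fails if it takes over 48 s, if anything falls off the work surface, if the arm or the gripper's body presses on something with over 40 N, if the wrist force passes 120 N, or if a joint passes its speed limit or range.

## Working session

There is one attempt and no reset: what is moved stays moved. The work goes in short steps, Python scripts to look and compute and a shell command to move; the robot and the scene stay as the last step left them, time stands still between calls to the robot, and variables do not carry over. Pictures are saved under pics/ and viewed, about 8 in all and at most 12, crops included, and the job is handed in when it is done.

```bash
mkdir -p pics; python3 - <<'E'
from station import readout, eyes
import cv2
o=readout.get_obs(); print(o['t'],o['eef_pos'],o['tool_rot'],o['gripper_width'])
for n in('top','side'):
    p,d=eyes.read_camera(n); cv2.imwrite(f'pics/{n}0.png',p[:,:,::-1]); c=eyes.calibration(n); print(n,c)
    import numpy as np; np.savez(f'{n}0.npz',p=p,d=d,**c)
E
```

```text
0.0 [ 0.2107047  -0.64065251  0.23031522] [-8.91371229e-04  9.87402067e-01  1.58228682e-01 -2.20117524e-04] 0.9981101382331502
top {'fx': 453.1196265864473, 'fy': 453.1196265864473, 'cx': 277.4795500508913, 'cy': 215.30698083358809, 'k1': -0.029319171748584942, 'R': array([[-0.02827653, -0.99953819, -0.01112857],
       [-0.99133442,  0.02946972, -0.12801406],
       [ 0.1282829 ,  0.00741234, -0.99170991]]), 't': array([0.08104316, 0.57632545, 0.89058307])}
side {'fx': 486.66113224653014, 'fy': 486.66113224653014, 'cx': 275.3639141223354, 'cy': 210.88644592754554, 'k1': -0.0638027746177825, 'R': array([[ 0.99482623, -0.10064552,  0.01382971],
       [-0.05698601, -0.6655347 , -0.74418825],
       [ 0.08410337,  0.73954989, -0.66782676]]), 't': array([-0.53842526,  0.13326231,  1.14482317])}
```

View pics/top0.png

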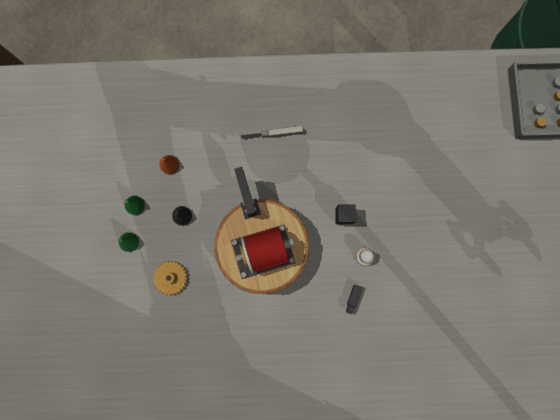

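View pics/side0.png

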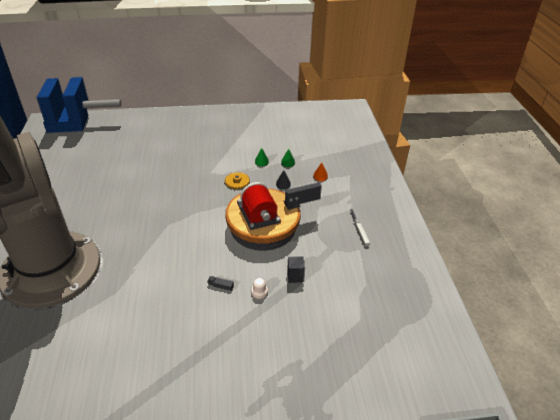

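The top view shows the disc at about (262,247), the arm tip at (240,170), the dark cone at (182,215) and the square post at (346,214). The arm must turn counter-clockwise, towards image-left, so I'll push it on its right (-y) side.

```bash
cat > h.py <<'E'
import numpy as np, cv2
def ray(c,uv,z):
    K=np.array([[c['fx'],0,c['cx']],[0,c['fy'],c['cy']],[0,0,1]])
    n=cv2.undistortPoints(np.array(uv,float).reshape(-1,1,2),K,np.array([float(c['k1']),0,0,0])).reshape(-1,2)
    d=np.c_[n,np.ones(len(n))]@c['R']; o=-c['R'].T@c['t']
    return o+d*((z-o[2])/d[:,2])[:,None]
def big(m,box):
    x0,y0,x1,y1=box; k=np.zeros(m.shape,np.uint8); k[y0:y1,x0:x1]=m[y0:y1,x0:x1]
    cs,_=cv2.findContours(k,cv2.RETR_EXTERNAL,cv2.CHAIN_APPROX_NONE)
    return max(cs,key=cv2.contourArea)[:,0,:]
def circ(P):
    A=np.c_[2*P[:,:2],np.ones(len(P))]; s=np.linalg.lstsq(A,(P[:,:2]**2).sum(1),rcond=None)[0]
    return s[:2],np.sqrt(s[2]+s[0]**2+s[1]**2)
def measure(c,p,armbox):
    hsv=cv2.cvtColor(p,cv2.COLOR_RGB2HSV); H,S,V=cv2.split(hsv)
    return ((H>8)&(H<28)&(S>90)&(V>70)).astype(np.uint8), (V<60).astype(np.uint8)
E
python3 - <<'E'
from h import *
c=np.load('top0.npz'); p=c['p']
w,dk=measure(c,p,None)
d=cv2.convexHull(big(w,(205,190,320,300)))[:,0]; C,r=circ(ray(c,d,.05)); print('disc',C,r)
for n,b in(('cone',(165,198,200,232)),('block',(330,198,362,230))):
    k=big(dk,b); uv,_=cv2.minEnclosingCircle(k); 
    for z in (0,.051): print(n,uv,z,ray(c,[uv],z)[0], np.linalg.norm(ray(c,[uv],z)[0,:2]-C), cv2.minAreaRect(ray(c,k,z)[:,:2].astype(np.float32)))
k=big(dk,(225,160,262,218)); R=ray(c,k,.102)[:,:2].astype(np.float32); print('arm',cv2.minAreaRect(R),R[np.argmax(np.linalg.norm(R-C,axis=1))])
big_=cv2.resize(p[140:300,150:390],None,fx=3.3,fy=3.3,interpolation=cv2.INTER_CUBIC); cv2.imwrite('pics/crop.png',big_[:,:,::-1])
# top-edge via depth
dd=c['d']; n=dk.copy(); 
ys,xs=np.nonzero(dk[160:225,225:265]); ys+=160; xs+=225
K=np.array([[c['fx'],0,c['cx']],[0,c['fy'],c['cy']],[0,0,1]])
nn=cv2.undistortPoints(np.c_[xs,ys].astype(float).reshape(-1,1,2),K,np.array([float(c['k1']),0,0,0])).reshape(-1,2)
X=(np.c_[nn,np.ones(len(nn))]*dd[ys,xs][:,None]-c['t'])@c['R']
T=X[(X[:,2]>.09)&(X[:,2]<.115)]; print(len(T),T[:,2].mean())
print(cv2.minAreaRect(T[:,:2].astype(np.float32)), cv2.fitLine(T[:,:2].astype(np.float32),cv2.DIST_L2,0,.01,.01).ravel())
E
```

```text
disc [0.51673353 0.09846928] 0.09444969501132407
cone (182.0441131591797, 215.56617736816406) 0 [0.58879126 0.26868578 0.        ] 0.18484039883104195 ((0.5890223979949951, 0.26881107687950134), (0.03873006999492645, 0.04116906225681305), 89.7851791381836)
cone (182.0441131591797, 215.56617736816406) 0.051 [0.58190087 0.25743745 0.051     ] 0.1718070529447176 ((0.5821197628974915, 0.25755611062049866), (0.03666800260543823, 0.03897710517048836), 89.7847900390625)
block (345.2921447753906, 214.9213409423828) 0 [ 0.57981926 -0.07980917  0.        ] 0.18911111391043278 ((0.5807360410690308, -0.08125840127468109), (0.04292650148272514, 0.04081666097044945), 88.29380798339844)
block (345.2921447753906, 214.9213409423828) 0.051 [ 0.57340656 -0.07250272  0.051     ] 0.18012011413765677 ((0.5742745399475098, -0.07387478649616241), (0.04064100608229637, 0.038643497973680496), 88.29386901855469)
arm ((0.585207998752594, 0.11453466862440109), (0.03118971176445484, 0.030430868268013), 13.769351959228516) [0.60289735 0.1078706 ]
56 0.10027097685466403
((0.6202555894851685, 0.12492025643587112), (0.09111223369836807, 0.015447948127985), 13.481569290161133) [0.971037   0.23892926 0.6191089  0.12258836]
```

View pics/crop.png

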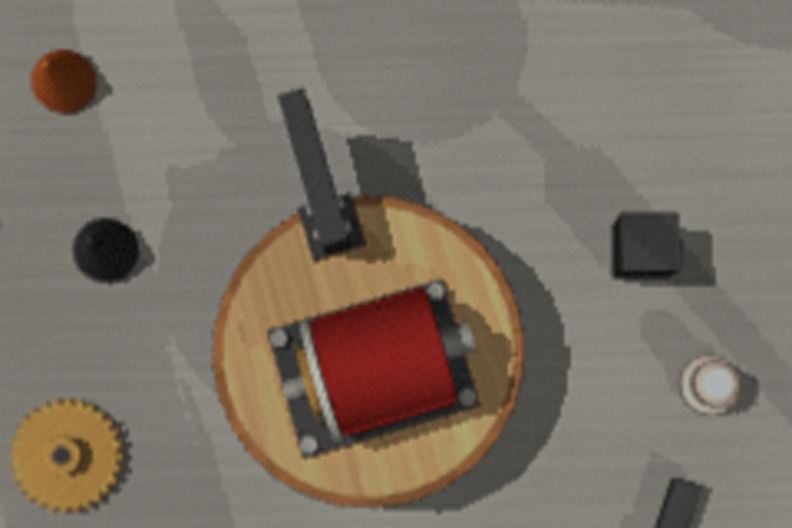

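The numbers fit the given sizes:

| Item | Measured | Given |
|---|---|---|
| Disc radius | 94 mm | 95 mm |
| Cone to axis | 185 mm | 185 mm |
| Angle between posts | about 138.8° | about 138° |
| Arm direction | about 13.7° | not given |
| Cone direction | about 67.0° | not given |

Next I approach high with the fingers shut.

```bash
python3 -m crank '[{"jaw":0,"x":25,"y":-20},{"jaw":0,"x":45,"y":-37},{"jaw":0,"x":45,"y":-37},{"jaw":0,"x":45,"y":-37},{"jaw":0,"x":45,"y":-37},{"jaw":0,"x":45,"y":-37},{"jaw":0,"x":45,"y":-37},{"jaw":0,"x":45,"y":-37},{"jaw":0,"x":45,"y":-37},{"jaw":0,"x":45,"y":-37},{"jaw":0,"x":45,"y":-37},{"jaw":0,"x":25,"y":-20}]'
```

```text
schema error: expected keys jaw, x, y, z, ax, ay, az
```

```bash
python3 -m crank '[{"jaw":0,"x":25,"y":-20,"z":0,"ax":0,"ay":0,"az":0},{"jaw":0,"x":45,"y":-37,"z":0,"ax":0,"ay":0,"az":0},{"jaw":0,"x":45,"y":-37,"z":0,"ax":0,"ay":0,"az":0},{"jaw":0,"x":45,"y":-37,"z":0,"ax":0,"ay":0,"az":0},{"jaw":0,"x":45,"y":-37,"z":0,"ax":0,"ay":0,"az":0},{"jaw":0,"x":45,"y":-37,"z":0,"ax":0,"ay":0,"az":0},{"jaw":0,"x":45,"y":-37,"z":0,"ax":0,"ay":0,"az":0},{"jaw":0,"x":45,"y":-37,"z":0,"ax":0,"ay":0,"az":0},{"jaw":0,"x":45,"y":-37,"z":0,"ax":0,"ay":0,"az":0},{"jaw":0,"x":45,"y":-37,"z":0,"ax":0,"ay":0,"az":0},{"jaw":0,"x":45,"y":-37,"z":0,"ax":0,"ay":0,"az":0},{"jaw":0,"x":25,"y":-20,"z":0,"ax":0,"ay":0,"az":0}]'
```

```text
t: 1.6
eef_pos: [0.5589, -0.0918, 0.2311]
tool_rot: [-0.001, 0.987, 0.16, 0.0]
contact_force: [0.4, -0.7, 0.0]
gripper_width: -0.001
```

```bash
python3 -m crank '[{"jaw":0,"x":30,"y":-25,"z":0,"ax":0,"ay":0,"az":2},{"jaw":0,"x":40,"y":-35,"z":0,"ax":0,"ay":0,"az":2.5},{"jaw":0,"x":40,"y":-35,"z":0,"ax":0,"ay":0,"az":0},{"jaw":0,"x":35,"y":-25,"z":0,"ax":0,"ay":0,"az":0},{"jaw":0,"x":10,"y":-5,"z":30,"ax":0,"ay":0,"az":0},{"jaw":0,"x":0,"y":0,"z":40,"ax":0,"ay":0,"az":0},{"jaw":0,"x":0,"y":0,"z":40,"ax":0,"ay":0,"az":0},{"jaw":0,"x":0,"y":0,"z":30,"ax":0,"ay":0,"az":0},{"jaw":0,"x":0,"y":0,"z":15,"ax":0,"ay":0,"az":0},{"jaw":0,"x":0,"y":0,"z":0,"ax":0,"ay":0,"az":0}]'
python3 - <<'E'
from station import readout,eyes
import cv2,numpy as np
o=readout.get_obs();print(o['t'],o['eef_pos'],o['tool_rot'],o['contact_force'])
p,_=eyes.read_camera('top'); a=cv2.resize(p[140:300,150:390],None,fx=2.5,fy=2.5); cv2.imwrite('pics/a1.png',a[:,:,::-1])
E
```

```text
t: 2.85
eef_pos: [0.6737, 0.0655, 0.0754]
tool_rot: [0.0, 0.993, 0.119, -0.001]
contact_force: [-0.3, -0.1, -0.8]
gripper_width: 0.001
2.85 [0.67366446 0.06551307 0.07538366] [ 3.20981124e-05  9.92852881e-01  1.19340486e-01 -1.00219679e-03] [-0.29861744 -0.12761317 -0.76720839]
```

View pics/a1.png

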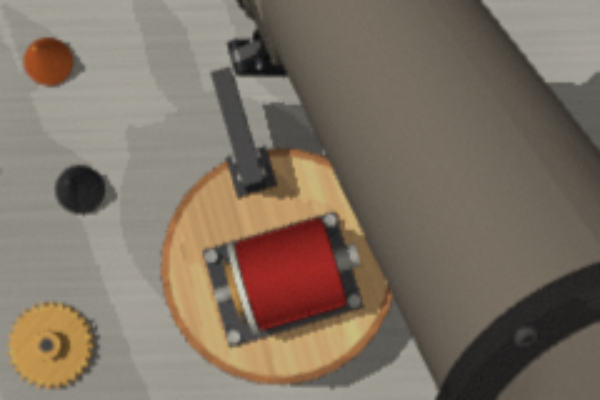

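The picture shows the finger standing clear on the arm's right side with nothing touched. I'll close in slowly until it makes contact.

```bash
python3 -m crank '[{"jaw":0,"x":-7,"y":-15,"z":0,"ax":0,"ay":0,"az":0},{"jaw":0,"x":0,"y":-15,"z":0,"ax":0,"ay":0,"az":0},{"jaw":0,"x":0,"y":-8,"z":0,"ax":0,"ay":0,"az":0},{"jaw":0,"x":0,"y":-2,"z":0,"ax":0,"ay":0,"az":0},{"jaw":0,"x":0,"y":-2,"z":0,"ax":0,"ay":0,"az":0},{"jaw":0,"x":0,"y":-2,"z":0,"ax":0,"ay":0,"az":0},{"jaw":0,"x":0,"y":-2,"z":0,"ax":0,"ay":0,"az":0}]'
```

```text
t: 3.78
eef_pos: [0.6566, 0.1084, 0.0762]
tool_rot: [0.0, 0.993, 0.119, -0.0]
contact_force: [0.3, -0.2, 0.4]
gripper_width: -0.001
```

```bash
python3 -m crank '[{"jaw":0,"x":0,"y":-2,"z":0,"ax":0,"ay":0,"az":0},{"jaw":0,"x":0,"y":-2,"z":0,"ax":0,"ay":0,"az":0},{"jaw":0,"x":0,"y":-2,"z":0,"ax":0,"ay":0,"az":0},{"jaw":0,"x":0,"y":-2,"z":0,"ax":0,"ay":0,"az":0}]'
```

```text
t: 4.28
eef_pos: [0.6549, 0.1159, 0.0763]
tool_rot: [0.0, 0.993, 0.119, 0.0]
contact_force: [0.5, -1.9, -0.7]
gripper_width: -0.003
```

```bash
python3 -m crank '[{"jaw":0,"x":0.3,"y":-2.4,"z":0,"ax":0,"ay":0,"az":-1},{"jaw":0,"x":0.5,"y":-4.8,"z":0,"ax":0,"ay":0,"az":-2},{"jaw":0,"x":0.5,"y":-4.8,"z":0,"ax":0,"ay":0,"az":-2},{"jaw":0,"x":0.5,"y":-4.8,"z":0,"ax":0,"ay":0,"az":-2},{"jaw":0,"x":0.5,"y":-4.8,"z":0,"ax":0,"ay":0,"az":-2},{"jaw":0,"x":0.5,"y":-4.8,"z":0,"ax":0,"ay":0,"az":-2},{"jaw":0,"x":0.5,"y":-4.8,"z":0,"ax":0,"ay":0,"az":-2},{"jaw":0,"x":0.5,"y":-4.8,"z":0,"ax":0,"ay":0,"az":-2},{"jaw":0,"x":0.5,"y":-4.8,"z":0,"ax":0,"ay":0,"az":-2},{"jaw":0,"x":0.5,"y":-4.8,"z":0,"ax":0,"ay":0,"az":-2},{"jaw":0,"x":0.3,"y":-2.4,"z":0,"ax":0,"ay":0,"az":-1}]'
cat > m.py <<'E'
from h import *; from station import readout,eyes; import sys
o=readout.get_obs(); C=np.array([.51673,.09847]); w,x,y,_=o['tool_rot']; th=2*np.arctan2(y,x)
d=np.array(o['eef_pos'][:2])-C; u=np.array([np.cos(th),np.sin(th)]); n=np.array([u[1],-u[0]])
print('t',o['t'],'tool',np.degrees(th),'R',d@u*1e3,'e',d@n*1e3,'F',np.round(o['contact_force'],1))
c=eyes.calibration('top'); p,dd=eyes.read_camera('top')
ys,xs=np.mgrid[140:260,150:290].reshape(2,-1); m=(p[ys,xs].max(1)<75); ys,xs=ys[m],xs[m]
K=np.array([[c['fx'],0,c['cx']],[0,c['fy'],c['cy']],[0,0,1]])
nn=cv2.undistortPoints(np.c_[xs,ys].astype(float).reshape(-1,1,2),K,np.array([c['k1'],0,0,0])).reshape(-1,2)
X=(np.c_[nn,np.ones(len(nn))]*dd[ys,xs][:,None]-c['t'])@c['R']
r=np.linalg.norm(X[:,:2]-C,axis=1); T=X[(X[:,2]>.094)&(X[:,2]<.107)&(r>.075)&(r<.158)]
if len(sys.argv)>2: q=np.array(eval(sys.argv[2]))/1e3; v=(T[:,:2]-C); T=T[abs(np.degrees(np.arctan2(v[:,1],v[:,0]))-q[0]*1e3)<12]
(ce,sz,_)=R=cv2.minAreaRect(T[:,:2].astype(np.float32)); f=cv2.fitLine(T[:,:2].astype(np.float32),cv2.DIST_L2,0,.01,.01).ravel()
e=np.array(ce)-C; g=T[:,:2].mean(0)-C
print(len(T),'rect',ce,sz,R[2],'angle centre',np.degrees(np.arctan2(e[1],e[0])),'mean',np.degrees(np.arctan2(g[1],g[0])),'line',np.degrees(np.arctan(f[1]/f[0])))
a=cv2.resize(p[140:300,150:390],None,fx=2.5,fy=2.5); cv2.imwrite(f'pics/{sys.argv[1]}.png',a[:,:,::-1])
E
python3 m.py b1
```

```text
t: 5.65
eef_pos: [0.6406, 0.163, 0.0763]
tool_rot: [-0.0, 0.957, 0.291, -0.0]
contact_force: [0.3, -2.2, 0.3]
gripper_width: 0.002
t 5.65 tool 33.81362511711367 R 138.83859000289684 e 15.381323014825837 F [ 0.3 -2.2  0.3]Traceback (most recent call last):
  File "m.py", line 12, in <module>
    (ce,sz,_)=R=cv2.minAreaRect(T[:,:2].astype(np.float32)); f=cv2.fitLine(T[:,:2].astype(np.float32),cv2.DIST_L2,0,.01,.01).ravel()
                                                               ~~~~~~~~~~~^^^^^^^^^^^^^^^^^^^^^^^^^^^^^^^^^^^^^^^^^^^^^^^^^^
cv2.error: OpenCV(4.12.0) /io/opencv/modules/imgproc/src/linefit.cpp:50: error: (-215:Assertion failed) count > 0 in function 'fitLine2D_wods'
```

```bash
python3 - <<'E'
from station import eyes
import cv2
for n in('top','side'):
    p,d=eyes.read_camera(n)
    a=p[120:320,130:410] if n=='top' else p[110:310,180:460]
    cv2.imwrite(f'pics/{n}.png',cv2.resize(a,None,fx=2,fy=2)[:,:,::-1])
a=[cv2.imread(f'pics/{n}.png') for n in('top','side')]
import numpy as np; cv2.imwrite('pics/b2.png',cv2.resize(np.hstack(a),(800,286)))
E
```

```text
(no output)
```

View pics/b2.png

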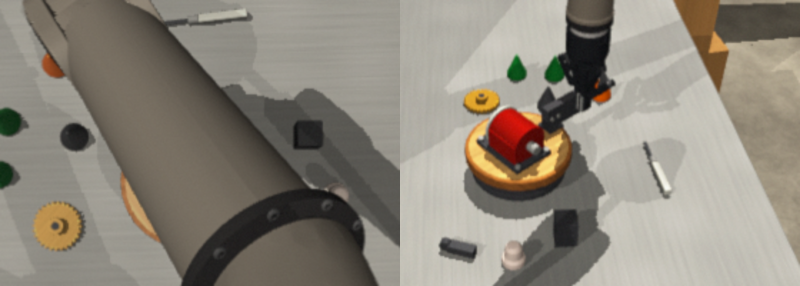

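The top view is hidden by the forearm. The side view shows the shut fingers against the arm and the arm turning. Another 27° of the same arc brings it near 61°. Then I'll back off and measure.

```bash
python3 -m crank '[{"jaw":0,"x":0.2,"y":-2.4,"z":0,"ax":0,"ay":0,"az":-1},{"jaw":0,"x":0.4,"y":-4.8,"z":0,"ax":0,"ay":0,"az":-2},{"jaw":0,"x":0.4,"y":-4.8,"z":0,"ax":0,"ay":0,"az":-2},{"jaw":0,"x":0.4,"y":-4.8,"z":0,"ax":0,"ay":0,"az":-2},{"jaw":0,"x":0.4,"y":-4.8,"z":0,"ax":0,"ay":0,"az":-2},{"jaw":0,"x":0.4,"y":-4.8,"z":0,"ax":0,"ay":0,"az":-2},{"jaw":0,"x":0.4,"y":-4.8,"z":0,"ax":0,"ay":0,"az":-2},{"jaw":0,"x":0.4,"y":-4.8,"z":0,"ax":0,"ay":0,"az":-2},{"jaw":0,"x":0.4,"y":-4.8,"z":0,"ax":0,"ay":0,"az":-2}]' && python3 -m crank '[{"jaw":0,"x":0.4,"y":-4.8,"z":0,"ax":0,"ay":0,"az":-2},{"jaw":0,"x":0.4,"y":-4.8,"z":0,"ax":0,"ay":0,"az":-2},{"jaw":0,"x":0.4,"y":-4.8,"z":0,"ax":0,"ay":0,"az":-2},{"jaw":0,"x":0.4,"y":-4.8,"z":0,"ax":0,"ay":0,"az":-2},{"jaw":0,"x":0.2,"y":-2.4,"z":0,"ax":0,"ay":0,"az":-1},{"jaw":0,"x":0.2,"y":-2.4,"z":0,"ax":0,"ay":0,"az":-1},{"jaw":0,"x":0,"y":0,"z":0,"ax":0,"ay":0,"az":0}]'
python3 m.py b3 2>&1 | grep -v Err
```

```text
t: 6.92
eef_pos: [0.6165, 0.1956, 0.0764]
tool_rot: [-0.0, 0.903, 0.429, 0.0]
contact_force: [2.2, -0.0, 0.8]
gripper_width: 0.001
t: 7.8
eef_pos: [0.5978, 0.2107, 0.0762]
tool_rot: [-0.0, 0.863, 0.505, -0.0]
contact_force: [0.3, 0.0, 0.3]
gripper_width: 0.002
t 7.8 tool 60.72680075352641 R 137.55736589662845 e 15.801005851616381 F [0.3 0.  0.3]
Traceback (most recent call last):
  File "m.py", line 12, in <module>
    (ce,sz,_)=R=cv2.minAreaRect(T[:,:2].astype(np.float32)); f=cv2.fitLine(T[:,:2].astype(np.float32),cv2.DIST_L2,0,.01,.01).ravel()
                                                               ~~~~~~~~~~~^^^^^^^^^^^^^^^^^^^^^^^^^^^^^^^^^^^^^^^^^^^^^^^^^^
cv2.error: OpenCV(4.12.0) /io/opencv/modules/imgproc/src/linefit.cpp:50: error: (-215:Assertion failed) count > 0 in function 'fitLine2D_wods'
```

```bash
python3 -m crank '[{"jaw":0,"x":0,"y":10,"z":0,"ax":0,"ay":0,"az":0},{"jaw":0,"x":0,"y":25,"z":0,"ax":0,"ay":0,"az":0},{"jaw":0,"x":0,"y":25,"z":0,"ax":0,"ay":0,"az":0},{"jaw":0,"x":0,"y":0,"z":-40,"ax":0,"ay":0,"az":0},{"jaw":0,"x":0,"y":0,"z":-50,"ax":0,"ay":0,"az":0},{"jaw":0,"x":0,"y":0,"z":-30,"ax":0,"ay":0,"az":0},{"jaw":0,"x":-40,"y":15,"z":0,"ax":0,"ay":0,"az":0},{"jaw":0,"x":-50,"y":20,"z":0,"ax":0,"ay":0,"az":0},{"jaw":0,"x":-50,"y":20,"z":0,"ax":0,"ay":0,"az":0},{"jaw":0,"x":-40,"y":15,"z":0,"ax":0,"ay":0,"az":0},{"jaw":0,"x":-20,"y":0,"z":0,"ax":0,"ay":0,"az":0},{"jaw":0,"x":0,"y":0,"z":0,"ax":0,"ay":0,"az":0}]'
sed -i '/^a=cv2/d' m.py; sed -i 's/^ys,xs=np.mgrid/a=cv2.resize(p[140:300,150:390],None,fx=2.5,fy=2.5); cv2.imwrite(f"pics\/{sys.argv[1]}.png",a[:,:,::-1])\n&/' m.py; python3 m.py b4
```

```text
t: 9.35
eef_pos: [0.6131, -0.0284, 0.1962]
tool_rot: [-0.0, 0.863, 0.504, -0.0]
contact_force: [-0.3, 1.2, -0.9]
gripper_width: -0.0
t 9.35 tool 60.58467131728577 R -63.14458308358745 e 146.284286178166 F [-0.3  1.2 -0.9]
333 rect (0.5671091079711914, 0.20197705924510956) (0.08051447570323944, 0.0159358661621809) 64.68032836914062 angle centre 64.04681858618011 mean 64.00886706559162 line 64.41301
```

View pics/b4.png

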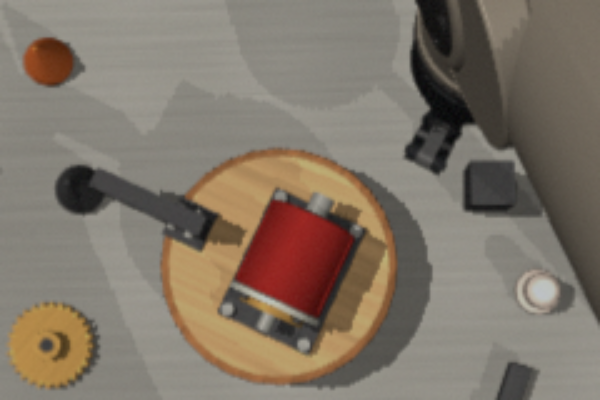

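The arm now stands at about 64.4°. The intersection of the two arm lines moves the axis to about (0.5174, 0.0977), which puts the cone at 67.3°, so 2.9° remain. The arm ran about 3° ahead of the finger, so I'll do the last push very slowly.

```bash
python3 -m crank '[{"jaw":0,"x":30,"y":-10,"z":0,"ax":0,"ay":0,"az":0},{"jaw":0,"x":50,"y":-20,"z":0,"ax":0,"ay":0,"az":0},{"jaw":0,"x":50,"y":-20,"z":0,"ax":0,"ay":0,"az":0},{"jaw":0,"x":50,"y":-20,"z":0,"ax":0,"ay":0,"az":0},{"jaw":0,"x":25,"y":-10,"z":0,"ax":0,"ay":0,"az":0},{"jaw":0,"x":0,"y":0,"z":30,"ax":0,"ay":0,"az":-2},{"jaw":0,"x":0,"y":0,"z":40,"ax":0,"ay":0,"az":-2},{"jaw":0,"x":0,"y":0,"z":35,"ax":0,"ay":0,"az":0},{"jaw":0,"x":0,"y":0,"z":15,"ax":0,"ay":0,"az":0},{"jaw":0,"x":0,"y":-20,"z":0,"ax":0,"ay":0,"az":0},{"jaw":0,"x":0,"y":-20,"z":0,"ax":0,"ay":0,"az":0},{"jaw":0,"x":0,"y":0,"z":0,"ax":0,"ay":0,"az":0}]'
sed -i 's/C=np.array(.*\]); w/C=np.array([.5174,.0977]); w/' m.py; python3 m.py b5 2>&1 | head -1
```

```text
t: 10.9
eef_pos: [0.6067, 0.2104, 0.0774]
tool_rot: [-0.0, 0.844, 0.537, 0.001]
contact_force: [-0.0, 1.2, 0.1]
gripper_width: -0.001
t 10.9 tool 64.93620813024138 R 139.9366561531622 e 33.172246827406575 F [-0.   1.2  0.1]
```

```bash
python3 -m crank '[{"jaw":0,"x":0,"y":-8,"z":0,"ax":0,"ay":0,"az":0},{"jaw":0,"x":0,"y":-5,"z":0,"ax":0,"ay":0,"az":0},{"jaw":0,"x":0,"y":-1,"z":0,"ax":0,"ay":0,"az":0},{"jaw":0,"x":0,"y":-1,"z":0,"ax":0,"ay":0,"az":0},{"jaw":0,"x":0,"y":-1,"z":0,"ax":0,"ay":0,"az":-0.3},{"jaw":0,"x":0,"y":-1,"z":0,"ax":0,"ay":0,"az":-0.4},{"jaw":0,"x":0,"y":-1,"z":0,"ax":0,"ay":0,"az":-0.4},{"jaw":0,"x":0,"y":-1,"z":0,"ax":0,"ay":0,"az":-0.4},{"jaw":0,"x":0,"y":-1,"z":0,"ax":0,"ay":0,"az":-0.4},{"jaw":0,"x":0,"y":-1,"z":0,"ax":0,"ay":0,"az":-0.4},{"jaw":0,"x":0,"y":0,"z":0,"ax":0,"ay":0,"az":0}]'
python3 m.py b6 2>&1 | head -1
python3 - <<'E'
from station import eyes
import cv2
p,d=eyes.read_camera('side'); cv2.imwrite('pics/s6.png',cv2.resize(p[130:270,200:360],None,fx=4,fy=4,interpolation=cv2.INTER_CUBIC)[:,:,::-1])
E
```

```text
t: 12.32
eef_pos: [0.5888, 0.2166, 0.0762]
tool_rot: [-0.0, 0.834, 0.552, -0.0]
contact_force: [0.9, 1.2, 0.7]
gripper_width: -0.001
t 12.325 tool 67.02485616037285 R 137.3429467783808 e 19.319299250252914 F [0.9 1.2 0.7]
```

View pics/s6.png

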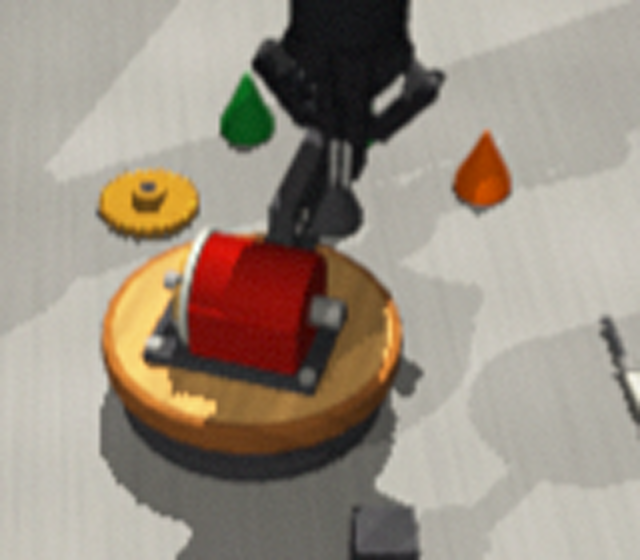

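```bash
python3 -m crank '[{"jaw":0,"x":0,"y":-1,"z":0,"ax":0,"ay":0,"az":0},{"jaw":0,"x":0,"y":-1,"z":0,"ax":0,"ay":0,"az":0},{"jaw":0,"x":0,"y":-0.7,"z":0,"ax":0,"ay":0,"az":0},{"jaw":0,"x":0,"y":-0.5,"z":0,"ax":0,"ay":0,"az":0},{"jaw":0,"x":0,"y":0,"z":0,"ax":0,"ay":0,"az":0}]'; python3 m.py b7 2>&1 | head -1
python3 -m crank '[{"jaw":0,"x":0,"y":5,"z":0,"ax":0,"ay":0,"az":0},{"jaw":0,"x":0,"y":25,"z":0,"ax":0,"ay":0,"az":0},{"jaw":0,"x":0,"y":30,"z":0,"ax":0,"ay":0,"az":0},{"jaw":0,"x":0,"y":0,"z":-40,"ax":0,"ay":0,"az":0},{"jaw":0,"x":0,"y":0,"z":-50,"ax":0,"ay":0,"az":0},{"jaw":0,"x":0,"y":0,"z":-30,"ax":0,"ay":0,"az":0},{"jaw":0,"x":-40,"y":15,"z":0,"ax":0,"ay":0,"az":0},{"jaw":0,"x":-50,"y":15,"z":0,"ax":0,"ay":0,"az":0},{"jaw":0,"x":-50,"y":15,"z":0,"ax":0,"ay":0,"az":0},{"jaw":0,"x":-40,"y":10,"z":0,"ax":0,"ay":0,"az":0},{"jaw":0,"x":-20,"y":0,"z":0,"ax":0,"ay":0,"az":0},{"jaw":0,"x":0,"y":0,"z":0,"ax":0,"ay":0,"az":0}]'; python3 m.py b8
python3 - <<'E'
from station import eyes
from h import *
c=eyes.calibration('top'); p,d=eyes.read_camera('top'); s=eyes.calibration('side'); q,_=eyes.read_camera('side')
# project expected axis/arm/cone lines into both views for a check
K=lambda c:np.array([[c['fx'],0,c['cx']],[0,c['fy'],c['cy']],[0,0,1]])
for c,i,b,n in((c,p,(150,170,290,290),'t'),(s,q,(200,130,340,250),'s')):
    f=5; x0,y0,x1,y1=b; im=cv2.resize(i[y0:y1,x0:x1],None,fx=f,fy=f,interpolation=cv2.INTER_CUBIC)[:,:,::-1].copy()
    for a,col in((66.3,(0,255,255)),(67.3,(0,255,0)),(68.3,(255,255,0))):
        u=np.array([np.cos(np.radians(a)),np.sin(np.radians(a))])
        X=np.array([[*(np.array([.5174,.0977])+r*u),z] for r,z in((.065,.102),(.155,.102),(.185,.051),(.185,0))])
        uv=cv2.projectPoints(X,cv2.Rodrigues(c['R'])[0],c['t'],K(c),np.array([c['k1'],0,0,0]))[0][:,0]
        uv=((uv-[x0,y0]+.5)*f).astype(int); cv2.line(im,tuple(map(int,uv[0])),tuple(map(int,uv[1])),col,1); cv2.circle(im,tuple(map(int,uv[2])),3,col,-1); cv2.circle(im,tuple(map(int,uv[3])),3,col,1)
    cv2.imwrite(f'pics/{n}9.png',im[:560])
a=[cv2.imread(f'pics/{n}9.png') for n in 'ts']; h=min(i.shape[0] for i in a)
cv2.imwrite('pics/c9.png',cv2.resize(np.vstack([i[:h] for i in a]) if 0 else np.hstack([i[:h] for i in a])[:, :1400],(800,int(h*800/1400))))
E
```

```text
t: 13.05
eef_pos: [0.5859, 0.2178, 0.0762]
tool_rot: [0.0, 0.834, 0.552, -0.0]
contact_force: [2.2, -0.2, 0.4]
gripper_width: 0.0
t 13.05 tool 67.0107549707381 R 137.29401840402627 e 16.211439452789016 F [ 2.2 -0.2  0.4]
t: 14.6
eef_pos: [0.6134, -0.0118, 0.1963]
tool_rot: [-0.0, 0.834, 0.551, -0.0]
contact_force: [0.2, 0.2, 1.0]
gripper_width: 0.001
t 14.6 tool 66.91561007139266 R -63.1032248670588 e 131.23306301203087 F [0.2 0.2 1. ]
338 rect (0.5567754507064819, 0.20620326697826385) (0.0804952085018158, 0.015847930684685707) 69.4449462890625 angle centre 70.05434504238934 mean 70.0882346363085 line 69.51629
```

View pics/c9.png

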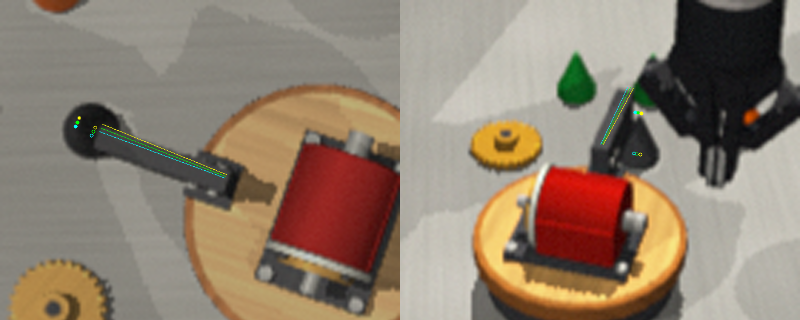

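The arm overshot. It now reads about 69.6°, because the finger is thicker than I took it for. One careful re-measurement with both cameras before correcting.

```bash
cat > m2.py <<'E'
from h import *; from station import eyes
for n,db,ab,cb in(('top',(205,190,320,300),(150,140,290,260),(165,198,200,232)),('side',(220,180,310,245),(260,140,340,200),None)):
    c=eyes.calibration(n); p,dd=eyes.read_camera(n); w,dk=measure(c,p,None)
    d=cv2.convexHull(big(w,db))[:,0]; P=ray(c,d,.055)
    C,r=circ(P); 
    for _ in range(5):
        res=abs(np.linalg.norm(P[:,:2]-C,axis=1)-r); C,r=circ(P[res<=np.quantile(res,.7)])
    print(n,'disc',C,r)
    x0,y0,x1,y1=ab; ys,xs=np.mgrid[y0:y1,x0:x1].reshape(2,-1); m=p[ys,xs].max(1)<80; ys,xs=ys[m],xs[m]
    K=np.array([[c['fx'],0,c['cx']],[0,c['fy'],c['cy']],[0,0,1]])
    nn=cv2.undistortPoints(np.c_[xs,ys].astype(float).reshape(-1,1,2),K,np.array([c['k1'],0,0,0])).reshape(-1,2)
    X=(np.c_[nn,np.ones(len(nn))]*dd[ys,xs][:,None]-c['t'])@c['R']
    C0=np.array([.517,.0981])
    def an(v,o=C0): v=np.asarray(v)[...,:2]-o; return np.degrees(np.arctan2(v[...,1],v[...,0]))
    r=np.linalg.norm(X[:,:2]-C0,axis=1); T=X[(X[:,2]>.097)&(X[:,2]<.107)&(r>.1)&(r<.157)&(abs(an(X)-67)<15)]
    b=np.linalg.norm(T[:,:2]-C0,axis=1); k=[T[(b>=lo)&(b<lo+.012)].mean(0) for lo in(.1,.112,.124,.136)]
    print(' arm',len(T),T.mean(0),an(T.mean(0)),an(T.mean(0),C),'by radius',np.round(an(np.array(k)),2))
    q=X[(X[:,2]>.005)&(X[:,2]<.055)&(r>.16)&(r<.215)&(abs(an(X)-67)<12)]; 
    if len(q): t=q[q[:,2]>q[:,2].max()-.008]; print(' cone pts',len(q),'apex',t.mean(0),an(t.mean(0)))
E
python3 m2.py
python3 - <<'E'
from h import *
# cone from the initial side view: apex and foot circle
c=np.load('side0.npz'); p=c['p']; _,dk=measure(c,p,None); k=big(dk,(272,160,296,192)); a=k[k[:,1]==k[:,1].min()].mean(0)
P=ray(c,[a],.049)[0]; print('apex px',a,'pt',P, np.degrees(np.arctan2(P[1]-.0981,P[0]-.517)), np.linalg.norm(P[:2]-[.517,.0981]))
E
```

```text
top disc [0.51617762 0.09797148] 0.09383295201910645
 arm 235 [0.56124809 0.21825761 0.10102122] 69.7837483636195 69.45933430227824 by radius [69.94 69.98 69.83 69.66]
 cone pts 232 apex [0.58747425 0.26849508 0.04814509] 67.53034450531379
side disc [0.51545102 0.08339307] 0.09877458097396997
 arm 26 [0.56761826 0.22323821 0.09982963] 67.9767260126189 69.54268642839497 by radius [64.45 66.74 68.08 68.46]
 cone pts 123 apex [0.58879033 0.26382859 0.04295346] 66.57869868382147
apex px [283. 171.] pt [0.58844221 0.26204502 0.049     ] 66.45390447049255 0.1788350095413525
```

Both views put the arm at about 69.6° and the cone at about 67.2°, so the arm needs to go back about 2.5°. I'll push gently from the other side. Contact stands 23 mm off the arm's midline, so the TCP should end near (0.549, 0.233).

```bash
python3 -m crank '[{"jaw":0,"x":25,"y":-25,"z":0,"ax":0,"ay":0,"az":0},{"jaw":0,"x":40,"y":-40,"z":0,"ax":0,"ay":0,"az":0},{"jaw":0,"x":40,"y":-40,"z":0,"ax":0,"ay":0,"az":0},{"jaw":0,"x":40,"y":-40,"z":0,"ax":0,"ay":0,"az":0},{"jaw":0,"x":40,"y":-35,"z":0,"ax":0,"ay":0,"az":0},{"jaw":0,"x":15,"y":-12,"z":0,"ax":0,"ay":0,"az":0},{"jaw":0,"x":0,"y":0,"z":25,"ax":0,"ay":0,"az":0},{"jaw":0,"x":0,"y":0,"z":40,"ax":0,"ay":0,"az":0},{"jaw":0,"x":0,"y":0,"z":35,"ax":0,"ay":0,"az":0},{"jaw":0,"x":0,"y":0,"z":20,"ax":0,"ay":0,"az":0},{"jaw":0,"x":0,"y":0,"z":0,"ax":0,"ay":0,"az":0}]'
sed -i 's/C=np.array(.*\]); w/C=np.array([.517,.0981]); w/' m.py; python3 m.py b9 2>&1 | head -1
```

```text
t: 16.23
eef_pos: [0.5147, 0.2476, 0.0752]
tool_rot: [-0.0, 0.834, 0.552, -0.001]
contact_force: [-0.4, 0.1, 0.4]
gripper_width: -0.001
t 16.225 tool 67.01516055775015 R 136.68642827859537 e -60.50229622540679 F [-0.4  0.1  0.4]
```

```bash
python3 -m crank '[{"jaw":0,"x":0,"y":10,"z":0,"ax":0,"ay":0,"az":0},{"jaw":0,"x":0,"y":12,"z":0,"ax":0,"ay":0,"az":0},{"jaw":0,"x":0,"y":5,"z":0,"ax":0,"ay":0,"az":0},{"jaw":0,"x":0,"y":1,"z":0,"ax":0,"ay":0,"az":0},{"jaw":0,"x":0,"y":1,"z":0,"ax":0,"ay":0,"az":0},{"jaw":0,"x":0,"y":1,"z":0,"ax":0,"ay":0,"az":0},{"jaw":0,"x":0,"y":1,"z":0,"ax":0,"ay":0,"az":0},{"jaw":0,"x":0,"y":1,"z":0,"ax":0,"ay":0,"az":0},{"jaw":0,"x":0,"y":1,"z":0,"ax":0,"ay":0,"az":0},{"jaw":0,"x":0,"y":1,"z":0,"ax":0,"ay":0,"az":0},{"jaw":0,"x":0,"y":1,"z":0,"ax":0,"ay":0,"az":0},{"jaw":0,"x":0,"y":1,"z":0,"ax":0,"ay":0,"az":0}]'
python3 m.py b10 2>&1 | head -1
```

```text
t: 17.77
eef_pos: [0.5483, 0.2341, 0.0763]
tool_rot: [-0.0, 0.834, 0.552, 0.0]
contact_force: [-1.4, 2.0, -0.5]
gripper_width: -0.0
t 17.775 tool 67.02261682301555 R 137.46618748281628 e -24.27557692170764 F [-1.4  2.  -0.5]
```

```bash
python3 -m crank '[{"jaw":0,"x":0,"y":0.7,"z":0,"ax":0,"ay":0,"az":0},{"jaw":0,"x":0,"y":0.3,"z":0,"ax":0,"ay":0,"az":0},{"jaw":0,"x":0,"y":0,"z":0,"ax":0,"ay":0,"az":0}]'; python3 m.py b11 2>&1 | head -1
python3 -m crank '[{"jaw":0,"x":0,"y":-5,"z":0,"ax":0,"ay":0,"az":0},{"jaw":0,"x":0,"y":-15,"z":0,"ax":0,"ay":0,"az":0},{"jaw":0,"x":0,"y":-17,"z":0,"ax":0,"ay":0,"az":0},{"jaw":0,"x":0,"y":0,"z":-40,"ax":0,"ay":0,"az":0},{"jaw":0,"x":0,"y":0,"z":-50,"ax":0,"ay":0,"az":0},{"jaw":0,"x":0,"y":0,"z":-30,"ax":0,"ay":0,"az":0},{"jaw":0,"x":-40,"y":40,"z":0,"ax":0,"ay":0,"az":0},{"jaw":0,"x":-40,"y":40,"z":0,"ax":0,"ay":0,"az":0},{"jaw":0,"x":-40,"y":40,"z":0,"ax":0,"ay":0,"az":0},{"jaw":0,"x":-40,"y":40,"z":0,"ax":0,"ay":0,"az":0},{"jaw":0,"x":-40,"y":32,"z":0,"ax":0,"ay":0,"az":0},{"jaw":0,"x":0,"y":0,"z":0,"ax":0,"ay":0,"az":0}]'; python3 m.py b12; python3 m2.py
```

```text
t: 18.2
eef_pos: [0.5494, 0.2336, 0.0763]
tool_rot: [-0.0, 0.834, 0.552, 0.0]
contact_force: [-1.3, 1.3, 0.8]
gripper_width: 0.001
t 18.2 tool 67.01284748918661 R 137.39453505970425 e -23.141778417231315 F [-1.3  1.3  0.8]
t: 19.75
eef_pos: [0.6138, -0.0165, 0.1956]
tool_rot: [0.001, 0.836, 0.549, -0.001]
contact_force: [-0.3, 0.7, -0.2]
gripper_width: 0.002
t 19.75 tool 66.56710211652272 R -66.6376549208086 e 134.3932468293429 F [-0.3  0.7 -0.2]
344 rect (0.559955358505249, 0.20495399832725525) (0.08114500343799591, 0.015879040583968163) 67.57878112792969 angle centre 68.09984924173652 mean 68.18948622941404 line 67.86951
top disc [0.51635965 0.09823462] 0.09391464475801575
 arm 236 [0.56452386 0.21674485 0.10116084] 68.17115425556551 67.88249113453962 by radius [68.42 68.24 68.17 68.15]
 cone pts 226 apex [0.58782243 0.26814949 0.04834381] 67.38918576863476
side disc [0.51577536 0.08261773] 0.09827505254472459
 arm 20 [0.57177452 0.21974325 0.09943838] 65.75852332197141 67.7859348332319 by radius [62.98 63.29 65.21 66.69]
 cone pts 103 apex [0.59130264 0.26437948 0.04153988] 65.92233322766108
```

View pics/b12.png

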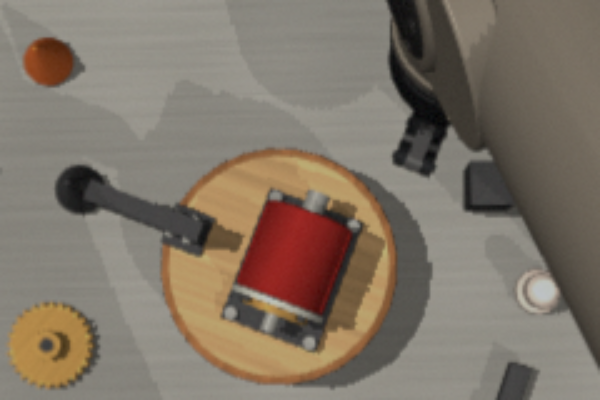

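The arm reads 67.6–68.1° and the cone 67.0–67.5°, so they agree to within about 1°, which is the measuring noise. The picture shows the arm in line with the cone, the other parts in view where they were and the gripper clear. Handing in.

```bash
python3 -c "
from station import readout,ticket
o=readout.get_obs();print(o['t'],o['joint_vel']);print(ticket.hand_in())"
```

```text
19.9 [-0.01506439 -0.00364442 -0.01074767 -0.00114351  0.00135094  0.003612
  0.0051389 ]
the job is handed in; nothing more can be done
None
```

I turned the turntable until its arm points at the dark cone post, and handed the job in at about 19.9 s with the gripper clear of everything. The arm went counter-clockwise from about 14° with shut fingertips. It overshot to about 69.6°, so I pushed it back gently from its other side.

**Last top-view check:** the arm stands at about 67.6–68.1° and the cone at about 67.0–67.5°. That leaves roughly 0.7° (about 2 mm at the tip), close to what the cameras can resolve. The contact forces I read while pushing stayed near 2–3 N.

**Loose parts:** no part I could see in the last top view had moved. That view was a crop without the file holder, so I did not check it again after the push; the gripper stayed well away from it.

**What disagreed:** the side camera put the disc centre about 15 mm off the top view's, so I did not rely on it for the axis. Using one common axis, it still showed the arm and cone within 0.2° of each other (65.8° and 65.9°).

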